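# Bolt the specimen case

### The job

Lock the wooden specimen case: with one fingertip press down the yellow spring catch and keep it down, and with the other fingertip push the red thumb piece so that the bolt slides all the way home into its keeper; then let go so that the catch springs up and locks it. Grasp nothing, never force the bolt against the catch, and leave the stones standing on and around the case where they are.

Things in the scene. Friction and masses are not known exactly. Their poses are not given: they have to be found in the camera images.
- case: Wooden case fixed to the desk, 220 (x) x 260 (y) x 60 mm high; origin under its centre; its -x side (black handle, 132 mm out) faces roughly the robot, yaw varies. On its lid the bolt lies along y at x = +28 mm and shoots to +y (left) into a keeper; the catch bar is parallel to it at x = -27 mm, 55 mm from it. Other steel parts stay below z = 80 mm, or under the catch bar.
- bolt_grip (a point): Centre of the top of the red upright thumb piece on the bolt: 26 mm (case x) x 10 mm (case y) x 30 mm tall, its top 111 mm and its lower end 81 mm above the case's underside. It moves with the bolt along case +y; axes as the case's. The path of a fingertip behind it is clear above 80 mm.
- bolt (a joint): Travel of the bolt towards case +y, m: starts at 0 to 0.005, stop (fully home) at 0.054. Friction about 2 N. Lugs on it pass the catch's tooth: if the catch is up it is blocked, at 0.006 and again on the way, so the catch must stay down until the travel is over 0.048; from there on the risen catch locks it home.
- catch_top (a point): Centre of the upper face of the yellow catch bar, 26 mm (case x) x 116 mm (case y, along the bolt), 6 mm thick; the face is 94 mm above the case's underside when up, 85 mm fully pressed. It goes straight down. Smooth: a fingertip can slide along it while pressing. Axes as the case's.
- catch (a joint): How far the catch bar is pressed, m: 0 up (sprung), 0.009 at the lower stop. It needs about 3 N to start and about 6 N at the stop, anywhere on the bar; the bolt is free from 0.005 on. It springs back when let go.
- point_rose: Bystander: pink crystal point 29 x 26 x 90 mm standing on the desk left or right of the case; origin at the centre of its underside. Leave it alone.
- egg_ocean: Bystander: grey-green stone egg 48 x 48 x 58 mm standing on the desk on the other side of the case; origin at the centre of its underside. Leave it alone.
- tumble_blue: Bystander: blue tumbled stone 32 x 36 x 20 mm lying on the lid behind the bolt (case x about +85 mm); origin at the centre of its underside. Leave it alone.

How it is judged:
By the outcome, as a careful person would: the job done as asked, in the order asked, and still so for the second after the job is handed in, with the robot touching nothing.
It also fails if it takes over 38 s, if anything falls off the work surface, if the arm or the gripper's body presses on something with over 40 N, if the wrist force passes 120 N, or if a joint passes its speed limit or range.

### The arm

A 7-joint arm with a two-finger parallel gripper is mounted at the origin on a cart in front of the work surface, level with it; the furniture and walls round the work are solid. World frame = base frame: x ahead of the robot, y to its left, z up, the work surface at z = 0. Lengths are in m, angles in rad, forces in N, time in s.
With the tool pointing down it reaches from about 0.4 to 0.9 m from the base axis. Payload 5.6 kg.
Tool frame: the origin (TCP) lies midway between the tips of the shut fingers; the grasp point (between the pads) lies 19 mm behind it; z points along the fingers, y is the line along which they close (so a half turn about z gives the same grasp; the last joint's range is limited). The gripper opens to 92 mm and grips with 3 to 60 N. Pads are 20 mm wide; open, the fingers measure 128 mm over their backs; the gripper's body (75 mm by 189 mm) begins 69 mm behind the grasp point.
Start: joints at [1.089, 0.468, -0.012, 1.603, 0.006, 1.071, -0.056], TCP at [0.276, -0.588, 0.215] pointing down, gripper open.
Joint ranges: [-2.53, 2.53], [-0.31, 2.02], [-1.57, 1.55], [0.28, 2.44], [-1.29, 4.43], [0.15, 1.84], [-2.92, 2.92]. Speed limits (rad/s): [2.57, 2.57, 3.14, 3.14, 3.14, 3.14, 3.14].

### API

Orientations are given as a 3x3 rotation matrix whose columns are the frame's x, y, z axes.
In Python, from station import env, effector, solver, viewer, workorder, search_frame, tip_of gives the robot as it stands. Calls block until the motion is done:
- env.reach(position, orientation): joint-space move of the TCP to a pose.
- env.movel(position, frame=None, rate=0.15): straight line of the TCP; frame=None keeps the orientation; rate is the mean speed in m/s.
- env.goto_joints(angles): joint-space move.
- effector.release() and effector.grasp(squeeze=None): open the fingers fully, or close them until they stop; squeeze is the grip in N (None keeps the last).
- env.pause(seconds).
- solver.inverse_kinematics(position, orientation): joint angles nearest the present ones, or None.
- env.sense(): the state.
- viewer.read_camera(name): name is "scene" or "side" or "wrist"; returns (picture, depth): 480x640x3 uint8, red, green, blue; 480x640 float32, m along the optical axis (not along the pixel's ray), 0 where there is no reading.
- viewer.camera_info(name): a dict with "intrinsics" (3x3 intrinsics, pixels), "eye" and "rotation" of the camera in the world; the wrist camera has in their place "T_tool_cam" (4x4, takes a point from camera to tool coordinates, whose origin is the TCP and whose axes are the flange's). Camera axes: x right, y up, looking along -z (the intrinsics and any distortion apply to the point x, -y, -z); pixel columns grow to the right and rows downward; lengths in m; the calibration is good to about 2 mm. A picture is of the moment at which its call begins: read the wrist's pose just before it. camera_info takes no time and is no camera call.
A pose or a line that the arm cannot do raises env.PlanningError and nothing moves.
- workorder.finish_job(): hands the job in; it is judged then, once.
Trained networks look in the newest picture that a camera, given by its name, has taken for a name from the list of things; names that differ only in an ending like _2 or _b are one class to them, and where a whole thing is asked for, a point or a joint stands for the part that bears it (a point fixed in the world has none). Each returns a list of dicts, best first, with "score" (0 to 1); they miss things now and then, are a little off and sometimes report something else, mostly with a low value. They report only what shows in the picture. A call takes as long as a camera call.
- search_frame(camera, name): "at" ([x, y, z] in m, in world coordinates, good to about 4 mm: the middle of the surface that is visible of it).
- tip_of(camera, name): "at" ([x, y, z] in m, in world coordinates, good to about 4 mm: a listed point, or the origin of a listed thing).
The state is a dict: "t": time; "joint_positions": joint angles; "joint_velocities": joint speeds; "tau": joint torques, N m; "ee_pos": TCP position; "tcp_rot": TCP orientation; "wrist_force": force on the tool from outside, world axes, zero at the start; "moment": the same for the moment, N m; "gripper_width": finger opening in m; "grasp_force": force on a finger pad.
Only numpy, scipy, OpenCV 4.12 (cv2) and the standard library are available. Lean on these libraries where they do the work, as an engineer would, in place of code of your own. Each camera call takes 0.05 s, during which the arm holds its last target. There are 200 camera calls.

## Working session

There is one attempt and no reset: what is moved stays moved. The work goes in short steps, each a Python script; the robot and the scene stay as the last script left them, time stands still between calls to the robot, and variables do not carry over. Pictures are saved under pics/ and viewed, at most 10 in all, crops included, and the job is handed in when it is done.

```bash
ls; mkdir -p pics
cat > h.py <<'E'
import numpy as np, cv2
from station import env, effector, solver, viewer, workorder, search_frame, tip_of
E
python3 - <<'E'
from h import *
for c in ("scene","side"):
    p,d=viewer.read_camera(c); cv2.imwrite(f"pics/{c}0.png",p[:,:,::-1]); np.save(f"pics/{c}0d.npy",d)
    for n in ("case","bolt_grip","catch_top","point_rose","egg_ocean","tumble_blue"):
        r=tip_of(c,n)[:2]; s=search_frame(c,n)[:1]
        print(c,n,[(np.round(q["at"],4),round(q["score"],2)) for q in r],[(np.round(q["at"],4),round(q["score"],2)) for q in s])
    print(viewer.camera_info(c))
s=env.sense(); print(s)
E
```

```text
pics
scene case [(array([ 0.5456, -0.0142, -0.0012]), 0.59)] [(array([ 0.5167, -0.0206,  0.094 ]), 0.31)]
scene bolt_grip [(array([ 0.5765, -0.0304,  0.1092]), 0.74)] [(array([ 0.5708, -0.0255,  0.0753]), 0.85)]
scene catch_top [(array([ 0.519 , -0.0197,  0.0943]), 0.72)] [(array([ 0.521 , -0.0141,  0.0965]), 0.97)]
scene point_rose [(array([ 5.670e-01, -2.316e-01, -4.000e-04]), 0.78)] [(array([ 0.6251, -0.0783,  0.0742]), 0.73)]
scene egg_ocean [(array([5.468e-01, 1.923e-01, 5.000e-04]), 0.7)] [(array([0.5376, 0.2001, 0.0438]), 0.7)]
scene tumble_blue [(array([ 0.6336, -0.0801,  0.0616]), 0.66)] [(array([ 0.6275, -0.0754,  0.074 ]), 0.65)]
{'intrinsics': array([[550.0926331 ,   0.        , 318.27428097],
       [  0.        , 550.0926331 , 237.66322882],
       [  0.        ,   0.        ,   1.        ]]), 'eye': array([0.037871  , 0.39389921, 0.73075059]), 'rotation': array([[-0.53802472,  0.56620866, -0.62444948],
       [-0.84291476, -0.36570812,  0.39465463],
       [-0.00490937,  0.73869163,  0.67402565]])}
side case [(array([ 0.5477, -0.0128, -0.0021]), 0.66)] [(array([ 0.5368
[... 1064 characters left out ...]
ay([-1.35830719e-04,  6.62786903e-04,  1.82301629e-04,  1.20311309e-03,
        5.96772316e-04,  1.34097504e-04, -5.74241555e-05]), 'tau': array([-4.82134055e-04, -5.20416498e+01, -1.28582568e-02, -2.44051820e+01,
       -5.66850509e-02,  1.13815226e-02,  3.14803151e-05]), 'ee_pos': array([ 0.27608692, -0.58846583,  0.21458592]), 'tcp_rot': array([[ 9.05299747e-01,  4.24773308e-01, -6.45576473e-05],
       [ 4.24773306e-01, -9.05299750e-01, -4.51515618e-05],
       [-7.76232002e-05,  1.34533322e-05, -9.99999997e-01]]), 'wrist_force': array([0.60646283, 0.267336  , 0.86982794]), 'moment': array([-0.05634841,  0.0012945 , -0.00914851]), 'grasp_force': 0.0, 'gripper_width': 0.09185641363598702}
```

View pics/crop0.png

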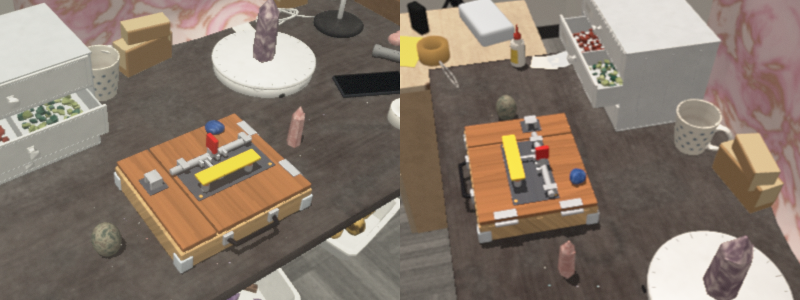

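Run:
```python
from h import *
R=np.array([[0,1,0],[1,0,0],[0,0,-1.]])
for P in ([.50,-.02,.33],[.47,-.10,.33]):
    for S in (R,np.array([[0,-1,0],[-1,0,0],[0,0,-1.]])):
        print(P,solver.inverse_kinematics(P,S))
env.reach([.50,-.02,.33],R)
effector.grasp(3)
s=env.sense(); print(s["t"],s["gripper_width"],s["joint_positions"],s["wrist_force"])
p,d=viewer.read_camera("wrist"); cv2.imwrite("pics/w1.png",p[:,:,::-1]); np.savez("pics/w1.npz",d=d,P=s["ee_pos"],R=s["tcp_rot"])
for n in ("case","bolt_grip","catch_top","tumble_blue"):
    print(n,[(np.round(q["at"],4),round(q["score"],2)) for q in tip_of("wrist",n)[:1]])
print(viewer.camera_info("wrist"))
```

```text
[0.5, -0.02, 0.33] [ 0.51515682  0.15979673 -0.60237787  1.78507563  0.09594325  1.22595543
 -0.11377026]
[0.5, -0.02, 0.33] [-1.20755001  0.23443564  1.39964992  1.8703035  -0.24444753  1.24001752
 -2.87337355]
[0.47, -0.1, 0.33] [ 0.6286627   0.10914731 -0.52359655  1.82986626  0.05807981  1.21765613
  0.08754011]
[0.47, -0.1, 0.33] [-1.14711015  0.10565223  1.41595012  1.91155649 -0.1113564   1.21571226
 -2.83475057]
4.8667 0.0002904448778063925 [ 0.51516244  0.15979795 -0.60239164  1.7850736   0.09594339  1.22598505
 -0.11377867] [-0.46969306  0.09854578  0.06459236]
case [(array([ 0.5494, -0.0175,  0.001 ]), 0.55)]
bolt_grip [(array([ 0.5754, -0.0327,  0.1147]), 0.9)]
catch_top [(array([ 0.5244, -0.0277,  0.0948]), 0.93)]
tumble_blue [(array([ 0.6351, -0.0809,  0.062 ]), 0.93)]
{'intrinsics': array([[398.04686437,   0.        , 318.06709384],
       [  0.        , 398.04686437, 241.12291376],
       [  0.        ,   0.        ,   1.        ]]), 'T_tool_cam': array([[ 6.53830473e-04,  9.71329953e-01,  2.37734506e-01,
         6.65636107e-02],
       [ 9.99999758e-01, -6.91948842e-04,  7.68938530e-05,
         7.39056531e-04],
       [ 2.39189419e-04,  2.37734398e-01, -9.71330170e-01,
        -1.70365631e-01],
       [ 0.00000000e+00,  0.00000000e+00,  0.00000000e+00,
         1.00000000e+00]])}
```

View pics/w1.png

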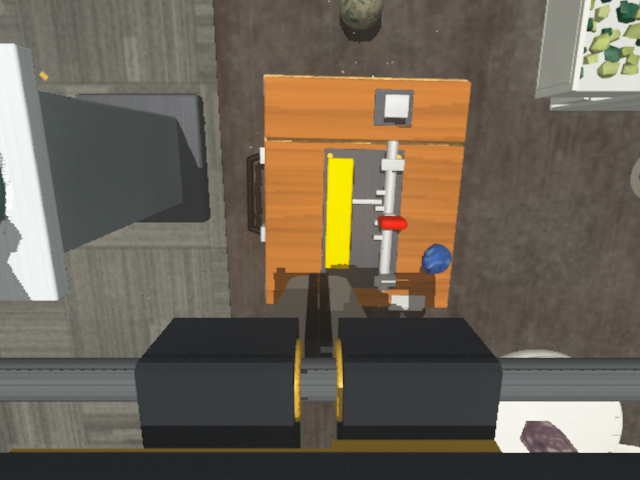

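The wrist view shows the yellow bar from (341,158) to (338,268), the red thumb piece at about (392,223) and the blue stone at (436,258). Next I'll measure the colour regions through depth in all three views.

```bash
cat >> h.py <<'E'
def cloud(d,info,P=None,R=None):
    K=info["intrinsics"]; v,u=np.mgrid[:480,:640]
    c=np.stack([(u-K[0,2])/K[0,0]*d,-(v-K[1,2])/K[1,1]*d,-d],-1)
    if P is None: return c@info["rotation"].T+info["eye"]
    T=info["T_tool_cam"]; return (c@T[:3,:3].T+T[:3,3])@np.array(R).T+P
def masks(p):
    h=cv2.cvtColor(p,cv2.COLOR_RGB2HSV)
    return (cv2.inRange(h,(24,170,110),(34,255,255))>0),((cv2.inRange(h,(0,190,110),(5,255,255))|cv2.inRange(h,(174,190,110),(180,255,255)))>0)
def report(p,W,d):
    for n,m in zip(("yellow","red"),masks(p)):
        k,l,st,_=cv2.connectedComponentsWithStats(m.astype(np.uint8))
        m=(l==1+np.argmax(st[1:,4]))&(d>0); X=W[m]; zt=np.percentile(X[:,2],95); 
        X=X[X[:,2]>zt-.005]
        (cx,cy),(a,b),ang=cv2.minAreaRect((X[:,:2]*1000).astype(np.float32))
        print(n,len(X),"ztop %.4f zmed %.4f"%(zt,np.median(X[:,2])),"rect c",round(cx,1),round(cy,1),"size",round(a,1),round(b,1),"ang",round(ang,1),"mean",np.round(X.mean(0),4))
E
python3 - <<'E'
from h import *
for c in ("scene","side"):
    p=cv2.imread(f"pics/{c}0.png")[:,:,::-1].copy(); d=np.load(f"pics/{c}0d.npy"); print(c); report(p,cloud(d,viewer.camera_info(c)),d)
z=np.load("pics/w1.npz"); p=cv2.imread("pics/w1.png")[:,:,::-1].copy()
W=cloud(z["d"],viewer.camera_info("wrist"),z["P"],z["R"]); print("wrist"); report(p,W,z["d"])
for uv in ((268,80),(465,84),(266,290),(448,290)): print(uv,W[uv[1],uv[0]])
print("finger depth pts",[np.round(W[v,u]-z["P"],4) for u,v in((300,290),(318,290),(335,290),(290,300),(345,300))])
E
```

```text
scene
yellow 742 ztop 0.0947 zmed 0.0928 rect c 518.7 -24.4 size 113.7 25.0 ang 87.9 mean [ 0.5182 -0.0225  0.0928]
red 28 ztop 0.1110 zmed 0.1097 rect c 573.8 -31.2 size 5.2 22.0 ang 85.4 mean [ 0.5734 -0.0305  0.1095]
side
yellow 543 ztop 0.0960 zmed 0.0940 rect c 522.8 -25.9 size 115.7 24.3 ang 88.7 mean [ 0.5227 -0.0283  0.094 ]
red 50 ztop 0.1118 zmed 0.1099 rect c 578.0 -35.5 size 10.7 22.5 ang 85.7 mean [ 0.5784 -0.0353  0.1098]
wrist
yellow 2709 ztop 0.0955 zmed 0.0942 rect c 522.1 -25.2 size 115.7 25.7 ang 88.7 mean [ 0.5219 -0.023   0.0942]
red 219 ztop 0.1120 zmed 0.1108 rect c 576.2 -31.6 size 9.1 24.4 ang 88.1 mean [ 0.576  -0.0312  0.1106]
(268, 80) [0.44869487 0.11064785 0.0600477 ]
(465, 84) [0.65288586 0.10677569 0.06082863]
(266, 290) [ 0.43949894 -0.12058026  0.05938928]
(448, 290) [ 0.65291241 -0.11977722  0.06108369]
finger depth pts [array([-0.0065,  0.0094,  0.0194]), array([ 0.0007, -0.1005, -0.2704]), array([0.0075, 0.0097, 0.0203]), array([-0.0099,  0.0092,  0.0296]), array([0.0109, 0.0095, 0.0303])]
```

```bash
python3 - <<'E'
from h import *
z=np.load("pics/w1.npz"); W=cloud(z["d"],viewer.camera_info("wrist"),z["P"],z["R"])
X=(W-z["P"])[z["d"]>0]; X=X[(abs(X[:,0])<.08)&(X[:,1]<.03)&(X[:,1]>-.03)]
for a in np.arange(-.01,.1,.005):
    s=X[(X[:,2]>=a)&(X[:,2]<a+.005)]
    if len(s): print(round(a,3),len(s),np.round([s[:,0].min(),s[:,0].max(),s[:,1].min(),s[:,1].max()],4), "gap", np.round(np.sort(abs(s[:,0]))[:1],4))
E
python3 - <<'E'
import cv2
a=cv2.imread("pics/w1.png")[250:340,250:390]; cv2.imwrite("pics/w1c.png",cv2.resize(a,None,fx=5,fy=5,interpolation=0))
E
```

```text
-0.005 5 [-0.0052  0.0093  0.0085  0.0087] gap [0.0052]
0.0 142 [-0.0108  0.0126  0.0086  0.0103] gap [0.0002]
0.005 208 [-0.0119  0.014   0.0084  0.0105] gap [0.0001]
0.01 227 [-0.0123  0.0144  0.0084  0.0105] gap [0.0001]
0.015 269 [-0.0127  0.0146  0.0089  0.0106] gap [0.0001]
0.02 289 [-0.0135  0.0153  0.0087  0.0105] gap [0.0001]
0.025 349 [-0.0138  0.0158  0.009   0.0105] gap [0.]
0.03 385 [-0.0143  0.0161  0.0092  0.0107] gap [0.]
0.035 435 [-0.0148  0.0163  0.0092  0.0107] gap [0.]
0.04 516 [-0.0152  0.0171  0.0088  0.0109] gap [0.]
0.045 401 [-0.0155  0.0173  0.0093  0.0111] gap [0.]
0.05 258 [-0.0055  0.0073  0.0093  0.0113] gap [0.0001]
0.055 269 [-0.0052  0.007   0.0091  0.0114] gap [0.0001]
0.06 640 [-0.005   0.0067  0.0037  0.0114] gap [0.0001]
0.065 58 [-0.0039  0.0057 -0.0089  0.0114] gap [0.0033]
0.07 50 [-0.0034  0.0052 -0.0112  0.0114] gap [0.0032]
0.075 78 [-0.0033  0.0051 -0.0111 -0.0003] gap [0.0032]
0.08 68 [-0.0033  0.0051 -0.0084  0.002 ] gap [0.0033]
0.085 52 [-0.0033  0.0051 -0.0078  0.0024] gap [0.0033]
0.09 56 [-0.0034  0.0051 -0.001   0.0297] gap [0.0033]
0.095 112 [-0.0035  0.0628  0.0014  0.0299] gap [0.0024]
```

View pics/w1c.png

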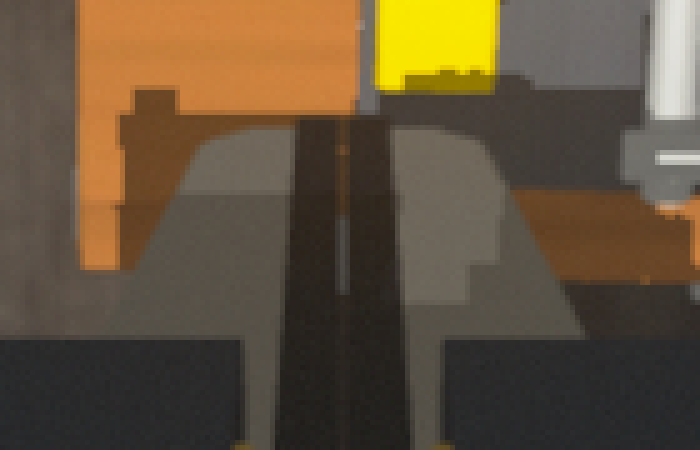

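```bash
cat > opt.py <<'E'
import numpy as np, sys
from scipy.spatial.transform import Rotation as Ro
# finger surface samples (mm, tool frame, closed inner face at y=0, outward +)
zs=np.array([0,-1,-2,-3,-4,-6,-8,-11,-14,-17,-20,-23,-26,-30,-35,-40,-50,-60,-75,-88.])
th=np.interp(-zs,[0,4,12,22,47,60,88],[7.5,11.5,13,14.3,16.4,18,18])
F=[]
for z,t in zip(zs,th):
    for a in np.linspace(-10,10,11):
        for b in np.linspace(0,t,7): 
            if abs(a)==10 or b in(0,t) or z==0: F.append((a,b,z))
F=np.array(F)
B=np.array([(a,b,z) for a in(-37.5,37.5) for b in(-94.5,94.5) for z in(-88,-200)])
TY=-5.5; TR=53
def ev(R,w,tx,m):
    """case frame about catch centre on x (bar x -27, thumb x 28). catch finger = tool -y side if s... returns (ok, info)"""
    A=F+[0,w/2,0]; C=F*[1,-1,1]-[0,w/2,0]
    P=A@R.T; Q=C@R.T            # A pusher, C catch finger
    P=P+[tx,0,0]; Q=Q+[tx,0,0]
    inb=abs(Q[:,0]+27)<13
    if not inb.any(): return None
    # unknown TCP y: from thumb contact, needs tz: from press
    tz=86-Q[inb,2].min()
    zp=P[:,2]+tz; zq=Q[:,2]+tz
    if min(zp.min(),zq.min())<81.5: return None
    if ((zq<113)&(Q[:,0]>11)).any() or ((zp<97)&(P[:,0]<-10)).any(): return None
    sel=(abs(P[:,0]-28)<13-m)&(zp<111-m*.7)
    full=(abs(P[:,0]-28)<13)&(zp<112)
    if not sel.any(): return None
    ys=P[sel,1].max(); yf=P[full,1].max()
    if yf-ys>2.5: return None
    ty=TY-5-yf
    s2=(abs(Q[:,0]+27)<13-m)&(zq<88)
    y=Q[s2,1]+ty
    if not len(y): return None
    # some point must be on bar at start and at each time incl. end
    yy=y[(abs(y)<58-m)]; 
    if not len(yy) or not (abs(y+TR)<58-m).any() or not (abs(y+TR/2)<58-m).any(): return None
    fullq=(abs(Q[:,0]+27)<13)
    if ((B@R.T)[:,2]+tz).min()<118: return None
    return ty,tz
def best(w,lim,n,seed=0,start=None):
    r=np.random.default_rng(seed); top=[]
    for i in range(n):
        if start is None: th=r.uniform(-65,65); ph=r.uniform(-20,20); ps=r.uniform(-lim,lim); tx=r.uniform(-25,25)
        else: th,ph,ps,tx=np.array(start)+r.normal(0,4,4)
        # base: tool y -> case +x, tool x -> case +y, z down ; then lean ph about tool x, ps about tool y, yaw th about vertical
        R=Ro.from_euler('z',th,degrees=True).as_matrix()@np.array([[0,1,0],[1,0,0],[0,0,-1.]])@Ro.from_euler('YX',[ps,ph],degrees=True).as_matrix()
        m=0; ok=None
        if abs(ps)>lim: continue
        for mm in (1,2,3,4,5,6,7,8):
            e=ev(R,w,tx,mm)
            if e is None: break
            m,ok=mm,e
        if m: top.append((m,-abs(ps)-abs(ph),round(th,1),round(ph,1),round(ps,1),round(tx,1),np.round(ok,1).tolist()))
    top.sort(key=lambda t:t[:2],reverse=True); return top
if __name__=="__main__":
    for w in (92,0.3):
        for lim in (25,50):
            t=best(w,lim,12000); print(w,lim,len(t)); [print("  ",x) for x in t[:4]]
E
time python3 opt.py
```

```text
92 25 1
   (1, -35.22325676078237, 21.5, -12.6, -22.6, 3.8, [-41.6, 99.1])
92 50 1
   (1, -21.622819171763943, 22.6, -10.5, 11.2, 1.3, [-35.5, 96.6])
0.3 25 36
   (2, -15.261872063617982, -28.4, 14.1, -1.1, -5.2, [-11.3, 84.5])
   (2, -15.657424963725415, -22.5, 15.3, 0.4, -6.1, [-12.4, 84.7])
   (2, -15.782237165657609, -30.7, 10.0, -5.7, -4.7, [-12.7, 84.1])
   (1, -2.5435617186216035, -30.7, -0.5, -2.1, -0.1, [-13.8, 82.7])
0.3 50 27
   (3, -16.38191224591133, -28.4, 14.1, -2.2, -5.2, [-12.0, 84.4])
   (2, -16.046426893581597, -22.5, 15.3, 0.8, -6.1, [-12.3, 84.8])
   (1, -4.284205028692185, -30.8, 4.1, 0.2, -2.2, [-11.8, 84.4])
   (1, -4.3777630657146265, -44.6, -4.2, -0.2, -0.1, [-9.5, 84.7])
real	0m6.265s
user	0m6.471s
sys	0m0.126s
```

```bash
sed -i 's/tz=86-Q/tz=PZ-Q/; s/<81.5: return/<ZM: return/; s/(zq<88)/(zq<PZ+1.7)/; s/(1,2,3,4,5,6,7,8)/np.arange(1,9,.5)/; s/^TY=/PZ=86.8; ZM=81; TY=/' opt.py
cat > r.py <<'E'
import opt
for s in ((-28,14,-2,-5),(-28,18,-15,-5),(-28,18,15,-5),(-15,16,0,-5),(-40,14,0,-3),(-30,20,-35,-8),(-30,20,35,-8)):
    st=s
    for k in range(4):
        t=opt.best(.3,60,2500,k,st)
        if not t: break
        st=t[0][2:6]
    print(s,t[:2])
E
python3 r.py
```

```text
(-28, 14, -2, -5) [(np.float64(2.5), np.float64(-11.579700757953468), np.float64(-33.0), np.float64(11.5), np.float64(0.1), np.float64(-4.2), [-9.9, 85.5]), (np.float64(2.5), np.float64(-11.947200720745684), np.float64(-30.0), np.float64(11.5), np.float64(0.5), np.float64(-4.4), [-10.6, 85.6])]
(-28, 18, -15, -5) [(np.float64(2.5), np.float64(-13.992153230281396), np.float64(-35.1), np.float64(7.3), np.float64(-6.7), np.float64(-4.4), [-12.0, 85.1]), (np.float64(2.5), np.float64(-16.364582551998172), np.float64(-35.2), np.float64(11.2), np.float64(-5.1), np.float64(-4.2), [-11.6, 84.9])]
(-28, 18, 15, -5) [(np.float64(2.5), np.float64(-13.253724164326524), np.float64(-31.5), np.float64(11.8), np.float64(-1.4), np.float64(-4.8), [-10.4, 85.5]), (np.float64(2.5), np.float64(-13.28288275581475), np.float64(-29.4), np.float64(9.1), np.float64(-4.2), np.float64(-4.4), [-12.7, 85.1])]
(-15, 16, 0, -5) [(np.float64(3.0), np.float64(-20.505982880699772), np.float64(-16.4), np.float64(16.8), np.float64(-3.7), np.float64(-7.2), [-15.8, 84.8]), (np.float64(3.0), np.float64(-23.920892447059174), np.float64(-15.4), np.float64(17.5), np.float64(-6.4), np.float64(-7.4), [-17.2, 84.5])]
(-40, 14, 0, -3) [(np.float64(2.5), np.float64(-11.735123807724644), np.float64(-34.7), np.float64(9.5), np.float64(-2.2), np.float64(-4.2), [-10.1, 85.6]), (np.float64(2.5), np.float64(-11.827155545116097), np.float64(-38.8), np.float64(7.3), np.float64(-4.5), np.float64(-3.8), [-10.2, 85.2])]
(-30, 20, -35, -8) []
(-30, 20, 35, -8) []
```

```bash
cat >> opt.py <<'E'
def rot(th,ph,ps): return Ro.from_euler('z',th,degrees=True).as_matrix()@np.array([[0,1,0],[1,0,0],[0,0,-1.]])@Ro.from_euler('YX',[ps,ph],degrees=True).as_matrix()
def ov(R,tx,w=.3,pz=PZ):
    P=(F+[0,w/2,0])@R.T+[tx,0,0]; Q=(F*[1,-1,1]-[0,w/2,0])@R.T+[tx,0,0]
    tz=pz-Q[abs(Q[:,0]+27)<13][:,2].min(); s=(P[:,2]+tz<109)
    q=Q[Q[:,2]+tz<pz+1.5]
    return tz,-14-q[:,0].min(),P[s][:,0].max()-15,min(P[:,2].min(),Q[:,2].min())+tz
E
python3 - <<'E'
import opt,numpy as np
from h import solver
from scipy.spatial.transform import Rotation as Ro
for a in ((-16,17,-4),(-22,15,-3),(-28,14,-2),(-16,20,-4),(-16,14,-12)):
    R=opt.rot(*a); print(a,"axis up",np.round(-R[:,2],2),"ydir",np.round(R[:,1],2))
    for tx in (-8,-7,-6,-5,-4): print(tx,np.round(opt.ov(R,tx),1))
    W=Ro.from_euler('z',-1.7,degrees=True).as_matrix()@R
    print([np.round(solver.inverse_kinematics(p,W),2) for p in ([.54,-.045,.12],[.54,.02,.085])])
E
```

```text
(-16, 17, -4) axis up [ 0.3  -0.02  0.95] ydir [ 0.91 -0.28 -0.29]
-8 [85.   3.7  2.5 82. ]
-7 [84.6  2.7  3.5 81.7]
-6 [84.4  1.7  4.5 81.4]
-5 [84.   1.4  5.5 81.1]
-4 [82.6  1.   6.5 79.7]
[array([ 0.42,  0.65, -0.54,  1.68,  0.29,  1.21, -0.54]), array([ 0.34,  0.71, -0.58,  1.7 ,  0.31,  1.15, -0.67])]
(-22, 15, -3) axis up [ 0.26 -0.05  0.96] ydir [ 0.89 -0.37 -0.26]
-8 [85.6  4.6  0.6 83.1]
-7 [85.3  3.6  1.6 82.8]
-6 [84.9  2.6  2.6 82.4]
-5 [84.6  1.6  3.6 82.1]
-4 [84.3  1.2  6.  81.8]
[array([ 0.43,  0.62, -0.53,  1.71,  0.25,  1.15, -0.61]), array([ 0.36,  0.68, -0.57,  1.74,  0.28,  1.09, -0.74])]
(-28, 14, -2) axis up [ 0.23 -0.08  0.97] ydir [ 0.85 -0.46 -0.24]
-8 [85.9  5.2  0.3 83.7]
-7 [85.6  4.2  1.3 83.4]
-6 [85.5  3.2  2.3 83.3]
-5 [85.2  2.2  3.3 83. ]
-4 [84.9  1.2  4.3 82.7]
[array([ 0.45,  0.6 , -0.52,  1.73,  0.21,  1.11, -0.67]), array([ 0.37,  0.66, -0.56,  1.76,  0.25,  1.04, -0.8 ])]
(-16, 20, -4) axis up [ 0.35 -0.03  0.94] ydir [ 0.9  -0.28 -0.34]
-8 [84.8  3.6  3.7 81.5]
-7 [84.3  2.6  4.7 81. ]
-6 [83.9  1.6  5.7 80.6]
-5 [83.6  1.2  6.7 80.3]
-4 [82.2  0.7  7.7 78.9]
[array([ 0.42,  0.68, -0.55,  1.64,  0.28,  1.27, -0.54]), array([ 0.35,  0.74, -0.59,  1.66,  0.3 ,  1.21, -0.66])]
(-16, 14, -12) axis up [0.29 0.13 0.95] ydir [ 0.92 -0.32 -0.24]
-8 [85.4  2.1  2.2 81.5]
-7 [85.   1.6  3.2 81.1]
-6 [84.2  1.7  4.2 80.3]
-5 [83.3  0.8  5.2 79.4]
-4 [81.7  1.   6.2 77.8]
[array([ 0.34,  0.64, -0.54,  1.69,  0.41,  1.24, -0.69]), array([ 0.25,  0.7 , -0.56,  1.7 ,  0.43,  1.19, -0.82])]
```

```bash
cat >> h.py <<'E'
import opt
from scipy.spatial.transform import Rotation as Ro
YAW=-1.6; O=np.array([521.3,-25.0]); A=(-18,20,-4)
Rc=Ro.from_euler('z',YAW,degrees=True).as_matrix(); RT=opt.rot(*A); RW=Rc@RT
def w(tx,ty,tz): # case mm (x from case centre line, y from catch centre, z) -> world m
    q=Rc@np.array([tx+27,ty,0]); return np.array([O[0]+q[0],O[1]+q[1],tz])/1000
def casec(X): # world m -> case mm
    return (X*1000-[O[0],O[1],0])@Rc-[27,0,0]
def snap(name):
    s=env.sense(); p,d=viewer.read_camera("wrist"); cv2.imwrite(f"pics/{name}.png",p[:,:,::-1])
    W=cloud(d,viewer.camera_info("wrist"),s["ee_pos"],s["tcp_rot"]); np.savez(f"pics/{name}.npz",W=W,d=d,P=s["ee_pos"],R=s["tcp_rot"]); return s,p,d,W
E
python3 - <<'E'
from h import *
print([opt.ev(RT,.3,t,1) for t in(-8,-7,-6)],np.round(opt.ov(RT,-8),1))
env.reach(w(-8,-32,150),RW); env.movel(w(-8,-32,118),rate=.1)
s,p,d,W=snap("w2"); report(p,W,d)
print(s["t"],casec(s["ee_pos"]),s["wrist_force"])
T=(W-s["ee_pos"])@s["tcp_rot"]*1000; T=T[(d>0)&(abs(T[...,1])<40)&(T[...,2]>-60)&(T[...,2]<3)&(T[...,0]>6)&(T[...,0]<13)]
for a in (-30,-20,-14,-10,-8,-6,-5,-4,-3,-2,-1,0): 
    q=T[(T[:,2]>a-.5)&(T[:,2]<a+.5)]
    if len(q): print(a,len(q),np.round([q[:,1].min(),q[:,1].max(),q[:,0].mean()],1))
p,d=viewer.read_camera("side"); cv2.imwrite("pics/s2.png",cv2.resize(p[150:330,220:420,::-1],None,fx=4,fy=3.2)[:570])
E
```

```text
[None, (np.float64(-15.51510847281384), np.float64(84.48483516289804)), None] [84.8  3.9  3.9 81.5]
yellow 7948 ztop 0.0952 zmed 0.0942 rect c 522.7 -13.3 size 92.0 27.1 ang 88.5 mean [ 0.5238 -0.0096  0.0941]
red 1265 ztop 0.1119 zmed 0.1108 rect c 577.2 -31.8 size 9.3 25.7 ang 88.3 mean [ 0.578  -0.0315  0.1106]
6.3667 [ -8.03965143 -31.96155872 118.49900533] [0.55270398 0.02000603 0.1263702 ]
-30 64 [-13.1  14.9  10. ]
-20 50 [-11.5  14.6   9.8]
-14 41 [-12.8  13.    9.8]
-10 47 [-12.3  13.8   9.5]
-8 42 [-10.7  13.5   9.7]
-6 45 [-11.7  13.2   9.6]
-5 26 [-10.9  12.4   9.5]
-4 35 [-10.5  12.9   9.5]
-3 35 [-10.1  11.6   9.6]
-2 26 [-9.3  9.   9.6]
-1 27 [-8.   7.7  9.4]
0 3 [-3.5  9.5  8.9]
```

View pics/w2.png

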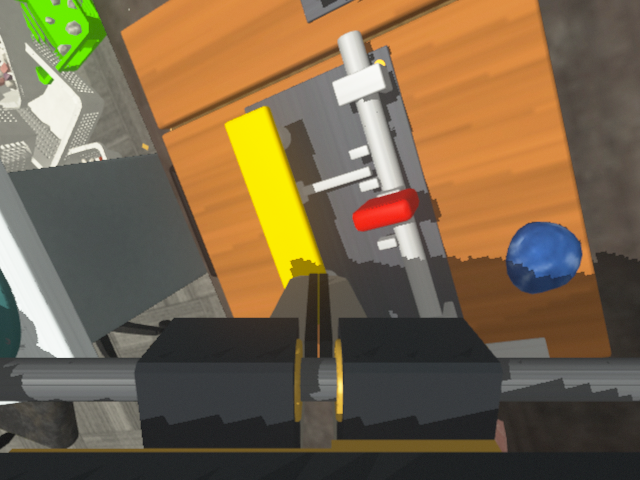

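View pics/s2.png

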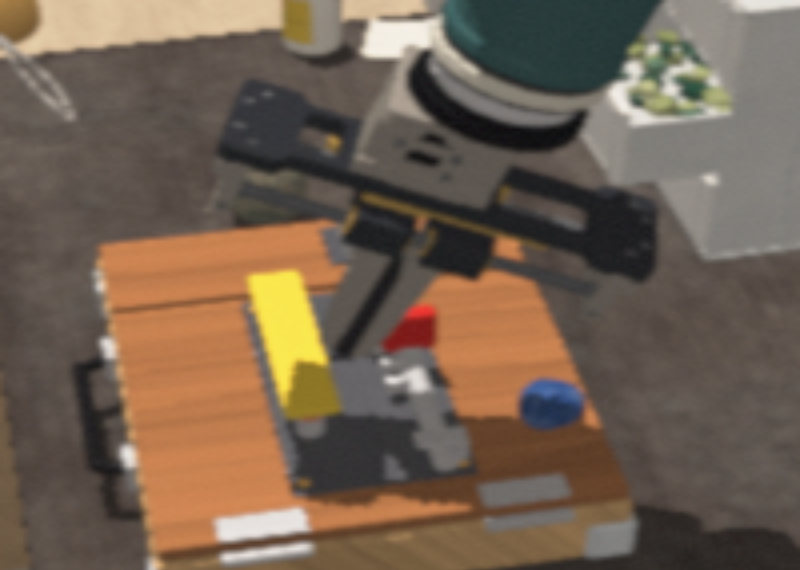

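```bash
sed -i 's/O=np.array(\[521.3,-25.0\])/O=np.array([521.4,-25.2])/' h.py
python3 - <<'E'
from h import *
TX=-7.5; TY=-22
env.movel(w(TX,TY,105),rate=.06); f0=env.sense()["wrist_force"]; print(f0)
env.movel(w(TX,TY,94),rate=.04)
z=94
while z>84.3:
    z-=1; env.movel(w(TX,TY,z),rate=.03); env.pause(.1); s=env.sense(); f=s["wrist_force"]-f0
    print(z,np.round(casec(s["ee_pos"]),2),np.round(f,2),np.round(s["moment"],2))
    if f[2]>5.4 or abs(f[:2]).max()>3: break
print(s["t"])
s,p,d,W=snap("w3"); report(p,W,d)
E
```

```text
[0.44950613 0.0270661  0.74729274]
93 [ -7.42 -22.    93.13] [-0.85  0.23 -1.05] [-0.1  -0.42  0.03]
92 [ -7.42 -21.97  92.06] [ 0.21 -0.3  -0.77] [-0.08 -0.41  0.05]
91 [ -7.42 -21.99  91.23] [-0.09  0.09  2.51] [-0.09 -0.13 -0.02]
90 [ -7.41 -21.99  90.08] [-0.5   0.03  2.58] [-0.05 -0.15  0.02]
89 [ -7.44 -22.    89.01] [-0.73 -0.43  2.34] [-0.07 -0.1   0.03]
88 [ -7.45 -21.98  88.03] [ 0.02 -0.77  3.19] [-0.09 -0.15  0.02]
87 [ -7.48 -22.02  87.04] [-0.17 -0.61  4.05] [-0.08 -0.1   0.03]
86 [ -7.45 -22.02  86.02] [-0.15  0.37  4.92] [-0.13 -0.03  0.01]
85 [ -7.47 -21.99  85.08] [1.16 0.09 4.05] [-0.09 -0.06 -0.  ]
84 [ -7.44 -22.03  84.15] [ 0.71 -1.    4.41] [-0.14  0.    0.04]
10.8167
yellow 8672 ztop 0.0878 zmed 0.0869 rect c 522.6 -10.4 size 85.6 27.1 ang 88.5 mean [ 0.5237 -0.0048  0.0867]
red 1819 ztop 0.1118 zmed 0.1107 rect c 577.3 -31.8 size 9.7 25.5 ang 89.2 mean [ 0.5782 -0.0313  0.1105]
```

View pics/w3.png

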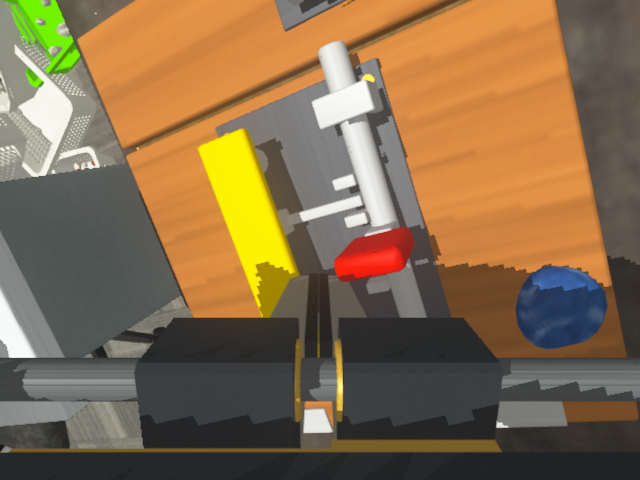

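The yellow bar is now 7.3 mm down. The red piece at (375,253) lies just ahead of the right finger, whose edge is at about (355,280). I'll push in small steps and watch the force.

Run:
```python
from h import *
f0=np.array([.45,.03,.75]); TX=-7.5; TZ=84
for ty in (-20,-18,-16,-14,-12,-10,-8,-6):
    env.movel(w(TX,ty,TZ),rate=.03); s=env.sense(); print(ty,s["t"],np.round(casec(s["ee_pos"]),2),np.round(s["wrist_force"]-f0,2))
    if abs((s["wrist_force"]-f0)[:2]).max()>7: print("stop"); break
    if ty>=-14: 
        _,p,d,W=snap("w4"); report(p,W,d)
```

```text
-20 11.1167 [ -7.27 -21.15  84.1 ] [ 0.8  -2.22  4.07]
-18 11.3667 [ -7.06 -19.67  84.1 ] [ 1.06 -4.03  4.33]
-16 11.6167 [ -6.89 -17.82  84.11] [ 1.24 -3.68  5.31]
-14 11.8667 [ -6.76 -15.89  84.13] [ 0.35 -3.74  4.93]
yellow 7956 ztop 0.0881 zmed 0.0871 rect c 523.1 -7.3 size 79.3 27.4 ang 89.0 mean [ 0.5237 -0.0022  0.087 ]
red 1749 ztop 0.1118 zmed 0.1107 rect c 577.3 -31.6 size 9.3 25.6 ang 88.7 mean [ 0.5782 -0.0311  0.1105]
-12 12.1667 [ -6.69 -14.55  84.08] [ 1.59 -5.32  4.24]
yellow 7811 ztop 0.0881 zmed 0.0871 rect c 522.8 -6.6 size 78.2 27.1 ang 88.9 mean [ 0.5237 -0.0015  0.087 ]
red 1752 ztop 0.1117 zmed 0.1107 rect c 577.2 -30.7 size 9.8 25.6 ang 86.8 mean [ 0.5782 -0.0302  0.1104]
-10 12.4667 [ -6.69 -12.89  84.07] [ 2.2  -5.63  4.94]
yellow 7605 ztop 0.0881 zmed 0.0871 rect c 522.9 -5.6 size 76.2 26.5 ang 88.6 mean [ 0.5237 -0.0008  0.087 ]
red 1746 ztop 0.1117 zmed 0.1107 rect c 577.4 -29.1 size 9.4 25.5 ang 89.2 mean [ 0.5782 -0.0286  0.1104]
-8 12.7667 [ -6.68 -11.01  84.05] [ 1.82 -5.37  4.91]
yellow 7376 ztop 0.0880 zmed 0.0871 rect c 522.8 -4.8 size 74.5 27.5 ang 88.8 mean [5.237e-01 1.000e-04 8.700e-02]
red 1745 ztop 0.1117 zmed 0.1107 rect c 577.4 -27.1 size 9.5 25.5 ang 89.5 mean [ 0.5783 -0.0267  0.1104]
-6 13.0667 [-6.69 -9.04 84.05] [ 1.71 -6.32  4.53]
yellow 7136 ztop 0.0881 zmed 0.0871 rect c 522.9 -3.9 size 72.6 27.0 ang 88.8 mean [0.5237 0.0011 0.087 ]
red 1750 ztop 0.1118 zmed 0.1107 rect c 577.5 -25.1 size 9.3 25.2 ang 88.3 mean [ 0.5783 -0.0247  0.1104]
```

Run:
```python
from h import *
f0=np.array([.45,.03,.75]); TX=-8; TZ=84; last=None
for ty in list(range(-3,34,3))+list(range(34,50,1)):
    env.movel(w(TX,ty,TZ),rate=.04); s=env.sense(); f=s["wrist_force"]-f0
    c=casec(s["ee_pos"]); print(ty,round(s["t"],2),np.round(c,2),np.round(f,2))
    if f[2]<2.3 or f[1]<-10: print("stop"); break
_,p,d,W=snap("w5"); report(p,W,d); print(s["t"])
```

```text
-3 13.37 [-6.85 -5.87 84.11] [ 1.35 -5.69  5.02]
0 13.62 [-6.83 -2.85 84.11] [ 2.14 -4.8   4.05]
3 13.87 [-6.87  0.19 84.1 ] [ 1.89 -6.74  4.49]
6 14.12 [-6.88  3.15 84.1 ] [ 2.1  -6.22  4.21]
9 14.37 [-6.91  6.17 84.08] [ 1.73 -5.33  4.93]
12 14.62 [-6.89  9.21 84.09] [ 1.47 -4.75  4.59]
15 14.87 [-6.92 12.18 84.07] [ 1.01 -4.64  4.3 ]
18 15.12 [-6.9  15.17 84.07] [ 1.73 -5.36  4.21]
21 15.37 [-6.95 18.21 84.08] [ 2.8  -5.23  4.03]
24 15.62 [-6.96 21.2  84.07] [ 2.41 -5.86  4.6 ]
27 15.87 [-6.94 24.22 84.08] [ 2.5  -5.62  4.92]
30 16.12 [-6.99 27.21 84.07] [ 1.72 -5.74  4.73]
33 16.37 [-7.   30.23 84.05] [ 2.19 -4.79  4.54]
34 16.62 [-6.97 30.82 84.06] [ 1.15 -5.61  4.39]
35 16.87 [-7.   31.74 84.02] [ 1.32 -5.88  4.92]
36 17.12 [-6.97 32.73 84.04] [ 1.6  -6.29  4.89]
37 17.37 [-7.   33.7  84.04] [ 1.03 -6.65  5.27]
38 17.62 [-6.96 34.34 84.01] [ 2.09 -7.28  4.96]
39 17.87 [-6.95 34.47 84.02] [ 0.39 -7.75  6.03]
40 18.12 [-6.95 34.6  83.99] [ 0.91 -9.95  6.52]
41 18.37 [-6.96 34.7  83.98] [  1.64 -11.92   6.52]
stop
yellow 2171 ztop 0.0880 zmed 0.0870 rect c 523.3 18.2 size 29.0 26.6 ang 89.3 mean [0.5226 0.0219 0.0869]
red 1751 ztop 0.1117 zmed 0.1107 rect c 578.6 18.0 size 9.4 25.2 ang 88.9 mean [0.5794 0.0185 0.1104]
18.3667
```

View pics/w5.png

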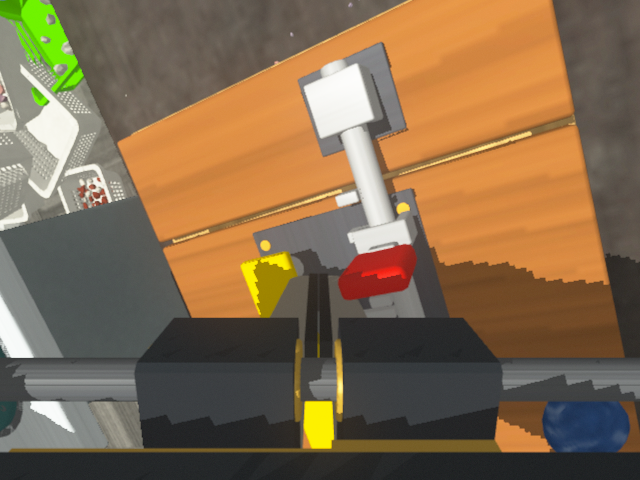

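Bolt at its hard stop after 49.6 mm, with the rod in the keeper at (340,95) and the catch still down. I'll ease off and lift straight up.

Run:
```python
from h import *
env.movel(w(-8,37,84),rate=.03)
env.movel(w(-8,36,100),rate=.04)
env.movel(w(-8,30,125),rate=.06)
env.movel(w(-8,-20,190),rate=.15)
env.pause(.3); _,p,d,W=snap("w6"); report(p,W,d); s=env.sense(); print(s["t"],s["wrist_force"])
for n in ("tumble_blue","point_rose","egg_ocean"):
    for c in ("scene","side"):
        viewer.read_camera(c); print(n,c,[np.round(q["at"],3) for q in tip_of(c,n)[:1]])
```

```text
yellow 5834 ztop 0.0953 zmed 0.0942 rect c 534.3 -25.4 size 115.2 50.4 ang 89.0 mean [ 0.5235 -0.0214  0.0942]
red 741 ztop 0.1122 zmed 0.1108 rect c 578.0 17.4 size 9.4 25.8 ang 88.2 mean [0.5789 0.0173 0.1107]
20.875 [ 0.48837197  0.1443471  -0.03346063]
tumble_blue scene [array([ 0.634, -0.08 ,  0.06 ])]
tumble_blue side [array([ 0.633, -0.082,  0.063])]
point_rose scene [array([ 0.571, -0.231, -0.001])]
point_rose side [array([ 0.571, -0.23 ,  0.001])]
egg_ocean scene [array([0.548, 0.193, 0.002])]
egg_ocean side [array([0.546, 0.193, 0.   ])]
```

View pics/w6.png

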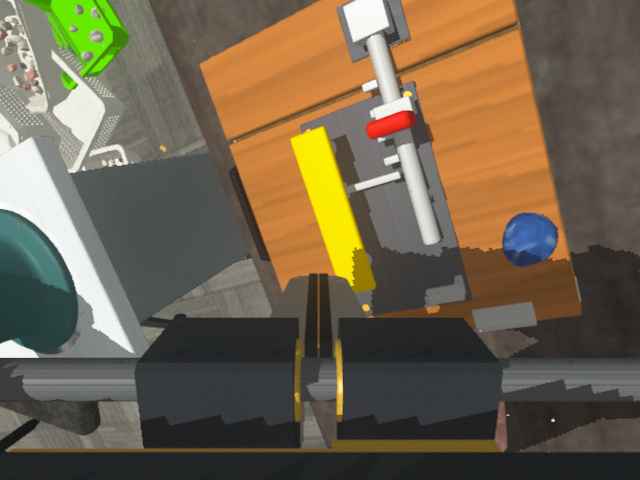

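The catch is back up at 94.2 mm, the red piece is at (390,125) with the bolt home in the keeper, and the stones have not moved. I'll hand it in.

```bash
python3 -c "
from h import *
print(workorder.finish_job())"
```

```text
the job is handed in; nothing more can be done
None
```

The case is locked and handed in: the bolt slid 49.6 mm to its stop in the keeper with the catch held down, the catch sprang back up, and the stones are where they were.

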